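# Put the glass back on the work lantern

## Robot

A 6-joint arm with a two-finger parallel gripper is mounted at the origin on the work surface. World frame = base frame: x ahead of the robot, y to its left, z up, the work surface at z = 0. Lengths are in m, angles in rad, forces in N, time in s.
With the tool pointing down it reaches from about 0.3 to 0.825 m from the base axis. Payload 5.4 kg.
Tool frame: the origin (TCP) lies midway between the tips of the shut fingers; the grasp point (between the pads) lies 19 mm behind it; z points along the fingers, x is the direction in which the jaws open and shut, and the axes are right-handed (so a half turn about z gives the same grasp; the last joint's range is limited). The gripper opens to 92 mm and grips with 3 to 60 N. Pads are 20 mm wide; open, the fingers measure 128 mm over their backs; the gripper's body (75 mm by 189 mm) begins 69 mm behind the grasp point.
Start: joints at [-1.553, 0.158, 1.597, -0, 1.386, -0.21], TCP at [0.13, -0.56, 0.215] pointing down, gripper open.
Joint ranges: [-2.91, 2.91], [-0.94, 2.29], [0.18, 2.7], [-1.29, 4.43], [0.17, 2.64], [-3, 3]. Speed limits (rad/s): [2.57, 2.57, 3.14, 3.14, 3.14, 3.14].

## Interface

Orientations are given as a unit quaternion [x, y, z, w].
In Python, from bench import robot gives the robot as it stands.
- The arm moves only by the tool jog_arm, never from a script. Its argument "moves" is a list that holds one entry, the list of rows, each a list of 5 numbers: the opening in per cent of the stroke, from 0 (shut) to 100 (fully open), then the shift along the tool's x, y, z in mm, then the turn about the tool's z in rad. A call has exactly 10 rows; each row shifts and turns the pose as measured when the row begins, along the tool's axes as they then stand; what a row does not reach is not made up. A row lasts 1/10 s, in which the tool goes at most 50 mm and 8.59 degrees, less where a joint would pass 70% of its speed; a pose out of reach is approached as far as the arm can. A call with a gripper value outside its range is refused whole. The fingers move at their own pace and stop on an object; "grip_force" is the grip in N (left out, the last holds). Time passes only in rows, so rows that do not move let the fingers close, or fill a call up. It gives the time, the measured TCP pose, the force and the opening at its end, in the units of the state.
- robot.state(): the state, without advancing time (a new reading comes with each control period).
- robot.camera(name): name is "scene" or "side" or "wrist"; returns the picture (420x560x3 uint8, red, green, blue); there is no depth.
- robot.camera_model(name): a dict with "camera_matrix" (3x3 intrinsics, pixels), "rvec" (rotation vector, rad) and "tvec" (3), from world to camera coordinates, as OpenCV has them; the wrist camera has in their place "mount" (4x4, takes a point from camera to tool coordinates, whose origin is the TCP and whose axes are the tool frame's). Camera axes: x right, y down, z forward; pixel columns grow to the right and rows downward; lengths in m; the calibration is good to about 2 mm. A picture is of the moment at which its call begins: read the wrist's pose just before it. camera_model takes no time and is no camera call.
- robot.close_job(): hands the job in, once; it reports no verdict.
The state is a dict: "time_s": time; "joint_pos": joint angles; "dq": joint speeds; "tau": joint torques, N m; "ee_pos": TCP position; "ee_rot": TCP orientation; "ft_force": force on the tool from outside, world axes, zero at the start; "torque": the same for the moment, N m; "grip_width": opening from 0.0 (shut) to 1.0 (fully open).
Only numpy, scipy, OpenCV 4.12 (cv2) and the standard library are available. Lean on these libraries where they do the work, as an engineer would, in place of code of your own. Each camera call takes 0.05 s, during which the arm holds its last target.

## Task

The work lantern has lost its shade: take the tall, narrow white glass tube and stand it upright in the steel rim on top of the lantern base, over the white lamp post, then let go. The glass is thin: grip it lightly (no more than 20 N from either finger), do not tip it over, and set it down softly, without dropping it or pressing it hard onto the lantern. Leave the short, wide glass and the steel parts dish where they are.

Things in the scene. Friction and masses are not known exactly. Their poses are not given: they have to be found in the camera images.
- glass: The lantern glass: a plain opal-white glass tube, open at both ends, outer diameter 54 mm, inner 47 mm, height 85 mm, about 0.12 kg, standing upright on the table. Origin: centre of its lower end; z up along the tube. It may be gripped from any side. Thin: neither finger may press it with more than 20 N; 5 to 10 N holds it.
- lantern: Lantern base, fixed: black round housing 100 mm across, 45 mm high, with a steel rim on top (inner diameter 74 mm, outer 82 mm, top edge 60 mm above the table). The flat floor inside the rim, where the glass stands, is 48 mm above the table; from its middle rises a white lamp post 16 mm thick, its top 78 mm above the table; the glass goes around it. Origin: on its axis at table height; z up.
- short_glass: A bystander: a short, wide opal-white glass ring of another lamp, outer diameter 72 mm, height 42 mm, loose on the table. Origin: centre of its underside. Leave it alone.
- dish: A bystander: a round bare steel parts dish with some nuts in it, 94 mm across, 24 mm high, without a post, loose on the table. Origin: centre of its underside. Leave it alone.
Not all that is in view belongs to the job. What is shaped like the glass but blue is not meant.

How it is judged:
At the end, for the whole second after the job is handed in: The tall glass stands upright (within 6 degrees) and at rest on the floor inside the lantern's rim (its axis within 13 mm of the lantern's, its lower end within 4 mm of that floor's height), around the lamp post; the short glass and the dish are within 20 mm of where they began (horizontal distance between glass and lantern below 0.013 m and z of glass in the frame of lantern between 0.044 and 0.052 m and angle between glass's own z axis and vertical below 0.1 rad and linear speed of glass below 0.02 m/s and distance of each of short_glass, dish from where it was at the start of the episode below 0.02 m); the robot touches nothing.
It fails at once if the glass is gripped or pressed by the fingers too hard (more than 20 N from either finger) (contact force between the fingers and glass above 40 N).
It fails at once if the glass is pushed hard onto the lantern (contact over 25 N) (contact force between glass and lantern above 25 N).
It fails at once if the glass is dropped (falls freely from more than about 10 mm) (contact force between the fingers and glass below 0.05 N and linear speed of glass above 0.42 m/s).
It fails at once if the glass is tipped by more than 45 degrees (angle between glass's own z axis and vertical above 0.785 rad).
It fails at once if the short glass or the dish is shoved or carried away (20 mm or more) (distance of any of short_glass, dish from where it was at the start of the episode above 0.02 m).
It also fails if it takes over 43 s, if anything falls off the work surface, if the arm or the gripper's body presses on something with over 40 N, if the wrist force passes 120 N, or if a joint passes its speed limit or range.

## Working session

There is one attempt and no reset: what is moved stays moved. The work goes in short steps, Python scripts to look and compute and a tool call to move; the robot and the scene stay as the last step left them, time stands still between calls to the robot, and variables do not carry over. Pictures are saved under pics/ and viewed, and the job is handed in when it is done.

Besides the shell and the picture viewer there is one more tool, called after "Call:" by a JSON object that holds its "fn" and its "kwargs". jog_arm: Moves the arm, as the interface text tells. Its arguments: {"type":"object","properties":{"moves":{"type":"array"},"grip_force":{"type":"number"}},"required":["moves"]}

```bash
mkdir -p pics
python3 - <<'E'
from bench import robot
import cv2
print(robot.state())
for n in ["scene","side","wrist"]:
    im=robot.camera(n); cv2.imwrite(f"pics/{n}0.png",im[:,:,::-1]); print(n,robot.camera_model(n))
E
```

```text
{'time_s': 0.0, 'joint_pos': array([-1.55312758e+00,  1.59055927e-01,  1.59820581e+00,  8.65258226e-06,
        1.38619001e+00, -2.10104279e-01]), 'dq': array([0.00093453, 0.00025029, 0.00051722, 0.00153588, 0.0012203 ,
       0.0016732 ]), 'tau': array([ 4.81428578e-04, -3.85558641e+01, -3.22118533e+01,  7.02694058e-02,
        3.75534897e-02, -1.25080437e-04]), 'ee_pos': array([ 0.12980859, -0.55952486,  0.21362829]), 'ee_rot': array([ 7.82881223e-01, -6.22170496e-01, -5.87820307e-04, -7.20096134e-04]), 'ft_force': array([0.41793717, 0.07845777, 0.0009067 ]), 'torque': array([ 0.03935098, -0.02767527,  0.0392104 ]), 'grip_width': 1.002710410417659}
scene {'camera_matrix': array([[402.16727338,   0.        , 279.6071492 ],
       [  0.        , 402.16727338, 209.44087252],
       [  0.        ,   0.        ,   1.        ]]), 'rvec': array([ 1.88503175,  1.2734759 , -0.64681361]), 'tvec': array([-0.19830283, -0.25083489,  1.10351259])}
side {'camera_matrix': array([[461.26432866,   0.        , 279.71918869],
       [  0.        , 461.26432866, 204.81656309],
       [  0.        ,   0.        ,   1.        ]]), 'rvec': array([ 0.49846786, -2.618945  ,  1.33441843]), 'tvec': array([0.46777382, 0.15848616, 0.88225031])}
wrist {'camera_matrix': array([[340.80382469,   0.        , 282.1613457 ],
       [  0.        , 340.80382469, 212.25466761],
       [  0.        ,   0.        ,   1.        ]]), 'mount': array([[ 9.99999199e-01, -1.08189228e-03, -6.57302169e-04,
        -6.92491696e-04],
       [ 1.22117088e-03,  9.61250916e-01,  2.75672241e-01,
        -7.79866200e-02],
       [ 3.33584644e-04, -2.75672823e-01,  9.61251467e-01,
        -1.69944179e-01],
       [ 0.00000000e+00,  0.00000000e+00,  0.00000000e+00,
         1.00000000e+00]])}
```

View pics/scene0.png

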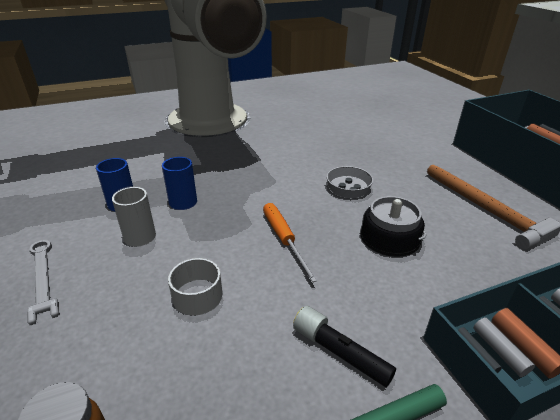

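View pics/side0.png

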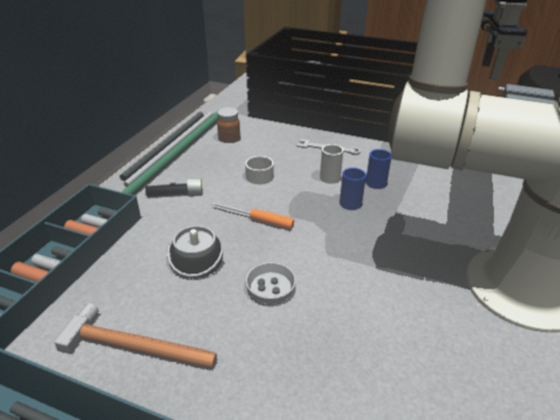

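View pics/wrist0.png

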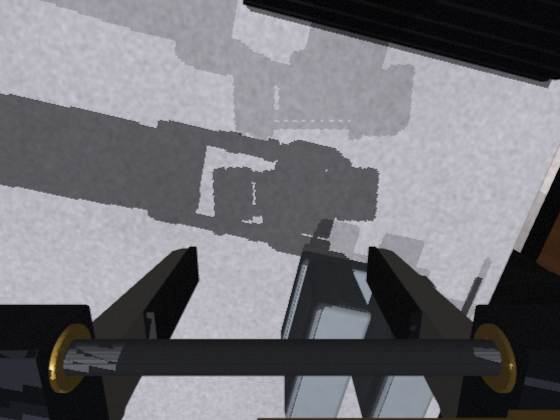

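Scene view candidates: the white tall tube at (134,216), the short wide white ring at (195,286), and blue tubes at (115,183) and (180,183). The white tall tube fits the description because it is narrow, taller than wide and not blue. The lantern is at (393,225), black with a post. The dish at (350,183) has no post. I'll confirm with enlarged crops.

Run:
```python
import cv2, numpy as np
a=cv2.imread("pics/scene0.png"); b=cv2.imread("pics/side0.png")
f=lambda im,x,y,w,h:cv2.resize(im[y:y+h,x:x+w],(400,300),interpolation=cv2.INTER_CUBIC)
out=np.vstack([np.hstack([f(a,80,165,120,90),f(a,340,175,120,90)]),np.hstack([f(b,290,125,120,90),f(b,140,205,120,90)])])
cv2.imwrite("pics/crop0.png",out)
```

```text
(no output)
```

View pics/crop0.png

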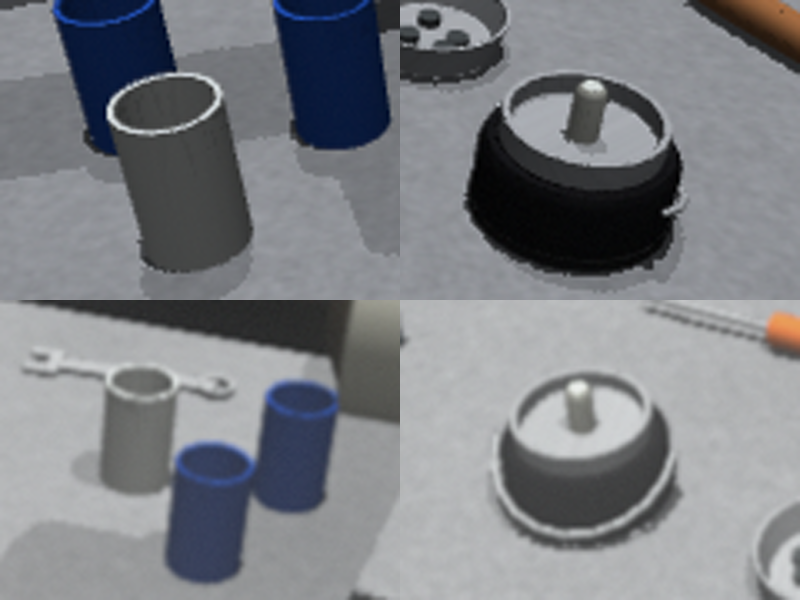

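The crops confirm it. The white tube's top rim is centred near (129.5,196.5) in scene and (332,150) in side. The lantern rim is centred near (396,211) and (194,240), with the post in its middle. Next I'll measure in both views.

```bash
cat > h.py <<'E'
import numpy as np, cv2
from scipy.spatial.transform import Rotation as R
from bench import robot
def cam(n,st=None):
    m=robot.camera_model(n);K=m["camera_matrix"]
    if n=="wrist":
        T=np.eye(4);T[:3,:3]=R.from_quat(st["ee_rot"]).as_matrix();T[:3,3]=st["ee_pos"]
        T=T@m["mount"];return K,T[:3,:3],T[:3,3]
    Rm=cv2.Rodrigues(m["rvec"])[0];return K,Rm.T,-Rm.T@m["tvec"]
def plane(n,uv,z,st=None):
    K,Rw,c=cam(n,st);d=Rw@np.linalg.inv(K)@np.array([*uv,1.]);return c+d*(z-c[2])/d[2]
def tri(uvs):
    A=np.zeros((3,3));b=np.zeros(3)
    for n,uv in uvs.items():
        K,Rw,c=cam(n);d=Rw@np.linalg.inv(K)@np.array([*uv,1.]);d/=np.linalg.norm(d);P=np.eye(3)-np.outer(d,d);A+=P;b+=P@c
    return np.linalg.solve(A,b)
def proj(n,X,st=None):
    K,Rw,c=cam(n,st);p=K@(Rw.T@(np.asarray(X)-c));return p[:2]/p[2]
E
python3 - <<'E'
from h import *
np.set_printoptions(precision=4,suppress=True)
print("glass",plane("scene",(129.5,196.5),.085),plane("side",(332,150.2),.085),tri({"scene":(129.5,196.5),"side":(332,150.2)}))
print("lantern rim",plane("scene",(396.4,211),.06),plane("side",(194.3,239.8),.06),tri({"scene":(396.4,211),"side":(194.3,239.8)}))
print("post",plane("scene",(397.3,200.5),.077),plane("side",(194,230),.077))
# blue tubes, short, dish
for n,f in (("scene","scene0"),("side","side0")):
    im=cv2.imread(f"pics/{f}.png");h=cv2.cvtColor(im,cv2.COLOR_BGR2HSV)
    m=cv2.inRange(h,(110,130,40),(128,255,255));_,_,s,c=cv2.connectedComponentsWithStats(m)
    for q,cc in zip(s[1:],c[1:]):
        if q[4]>200: print(n,q,plane(n,(q[0]+q[2]/2,q[1]+q[3]/2),.0425))
print("short",plane("scene",(195,273),.042),plane("side",(260,164),.042))
print("dish",plane("scene",(349.5,181),.024),plane("side",(271,282),.024))
E
```

```text
glass [ 0.459  -0.2294  0.085 ] [ 0.4535 -0.2274  0.085 ] [ 0.4545 -0.2299  0.0829]
lantern rim [0.6219 0.1665 0.06  ] [0.6141 0.1707 0.06  ] [0.6171 0.1688 0.0569]
post [0.6168 0.1682 0.077 ] [0.6177 0.1622 0.077 ]
scene [ 162  157   35   53 1424] [ 0.3794 -0.1413  0.0425]
scene [  96  158   37   53 1057] [ 0.3384 -0.2539  0.0425]
short [ 0.6215 -0.1652  0.042 ] [ 0.6205 -0.1658  0.042 ]
dish [0.4636 0.1753 0.024 ] [0.4465 0.1876 0.024 ]
```

Call:
{"fn": "jog_arm", "kwargs": {"moves": [[[100, -24, -38, 0, 0], [100, -24, -38, 0, 0], [100, -24, -38, 0, 0], [100, -24, -38, 0, 0], [100, -24, -38, 0, 0], [100, -24, -38, 0, 0], [100, -24, -38, 0, 0], [100, -24, -38, 0, 0], [100, -24, -38, 0, 0], [100, 0, 0, 0, 0]]], "grip_force": 7}}

```text
time_s: 1.15
ee_pos: [0.4228, -0.2604, 0.2112]
ee_rot: [0.781, -0.624, -0.002, -0.002]
ft_force: [-1.0, 0.3, -0.7]
grip_width: 0.999
```

```bash
cat > look.py <<'E'
import sys
from h import *
np.set_printoptions(precision=4,suppress=True)
st=robot.state();im=robot.camera("wrist")[:,:,::-1];cv2.imwrite(f"pics/{sys.argv[1]}.png",im)
np.save(f"pics/{sys.argv[1]}_p.npy",np.r_[st["ee_pos"],st["ee_rot"]])
print(st["time_s"],st["ee_pos"],st["ee_rot"],st["grip_width"],st["ft_force"]);print(R.from_quat(st["ee_rot"]).as_matrix())
print("glass est px",proj("wrist",(.456,-.229,.085),st),"lantern",proj("wrist",(.617,.168,.06),st))
E
python3 look.py w1
```

```text
1.15 [ 0.4228 -0.2604  0.2112] [ 0.7813 -0.6241 -0.0017 -0.0018] 0.9990316412509088 [-0.9872  0.2773 -0.6747]
[[ 0.2209 -0.9753 -0.0004]
 [-0.9753 -0.2209  0.005 ]
 [-0.005  -0.0007 -1.    ]]
glass est px [256.9694 161.0077] lantern [-218.8261 -172.1798]
```

View pics/w1.png

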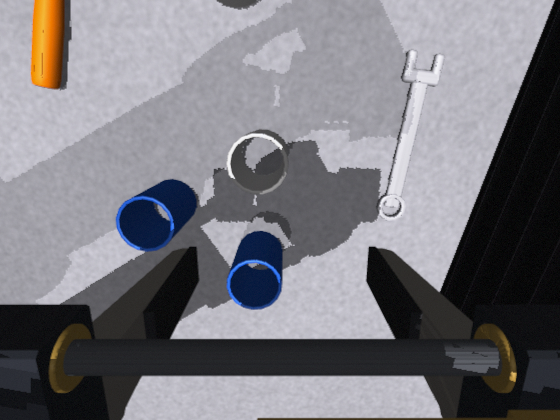

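The wrist view shows the white tube's rim as a circle about 60 px wide centred near (257,163), against (257,161) predicted. The blue tubes' rims are at (146,223) and (254,284). I'll measure these more exactly.

Run:
```python
from h import *
np.set_printoptions(precision=4,suppress=True)
p=np.load("pics/w1_p.npy");st=dict(ee_pos=p[:3],ee_rot=p[3:])
im=cv2.imread("pics/w1.png");g=im[110:220,210:310]
m=cv2.inRange(g,(215,215,215),(255,255,255));_,l,s,c=cv2.connectedComponentsWithStats(m)
k=1+np.argmax(s[1:,4]);pts=np.argwhere(l==k)[:,::-1].astype(np.float32)+[210,110]
e=cv2.fitEllipse(pts.astype(np.float32));print(s[1:][:4],e)
A=np.c_[pts,np.ones(len(pts))];r=np.linalg.lstsq(A,(pts**2).sum(1),rcond=None)[0];cc=r[:2]/2;rad=np.sqrt(r[2]+cc@cc);print(cc,rad)
G=plane("wrist",cc,.085,st);print("glass",G,"diam",2*np.linalg.norm(plane("wrist",cc+[rad,0],.085,st)-G))
for uv in ((146,223),(254,284)): print("blue",plane("wrist",uv,.085,st))
Rm=R.from_quat(st["ee_rot"]).as_matrix();print("tool delta mm",1e3*Rm.T@(np.r_[G[:2],.045]-p[:3]))
# circle pixel overlay
cv2.circle(im,tuple(int(v) for v in cc.round()),int(round(rad)),(0,0,255),1);cv2.imwrite("pics/w1fit.png",cv2.resize(im[110:220,200:310],(550,550)))
```

```text
[[ 17  24  55  44 248]] ((257.11798095703125, 163.385986328125), (56.69843292236328, 58.62459945678711), 127.78117370605469)
[256.3722 162.7017] 28.16134897423307
glass [ 0.4544 -0.2288  0.085 ] diam 0.04890428834133912
blue [ 0.3782 -0.1413  0.085 ]
blue [ 0.3397 -0.2498  0.085 ]
tool delta mm [-23.0358 -37.7634 166.3668]
```

View pics/w1fit.png

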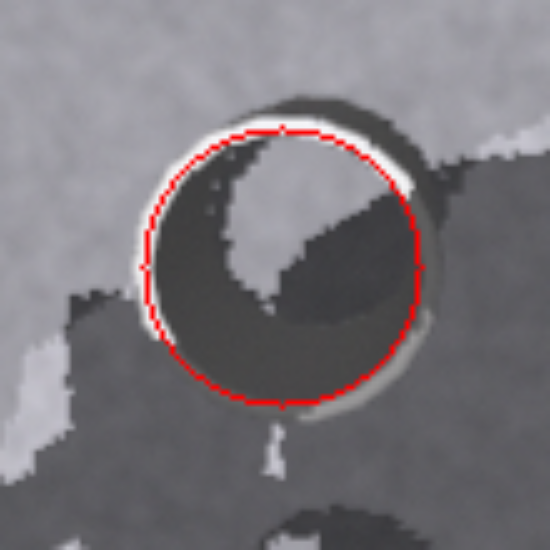

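Call:
{"fn": "jog_arm", "kwargs": {"moves": [[[100, -11, -19, 0, 0], [100, -11, -18, 0, 0], [100, 0, 0, 15, 0], [100, 0, 0, 20, 0], [100, 0, 0, 20, 0], [100, 0, 0, 20, 0], [100, 0, 0, 15, 0], [100, 0, 0, 0, 0], [100, 0, 0, 0, 0], [100, 0, 0, 0, 0]]]}}

```text
time_s: 2.2
ee_pos: [0.4464, -0.2426, 0.1183]
ee_rot: [0.777, -0.63, -0.002, 0.002]
ft_force: [-0.1, -0.8, -0.3]
grip_width: 0.998
```

```bash
python3 look.py w2
```

```text
2.2 [ 0.4464 -0.2426  0.1183] [ 0.7769 -0.6296 -0.0019  0.0017] 0.9976777802345527 [-0.1445 -0.773  -0.2689]
[[ 0.2071 -0.9783 -0.0051]
 [-0.9783 -0.2071 -0.0001]
 [-0.0009  0.005  -1.    ]]
glass est px [265.5318 223.5195] lantern [-447.975  -246.4971]
```

View pics/w2.png

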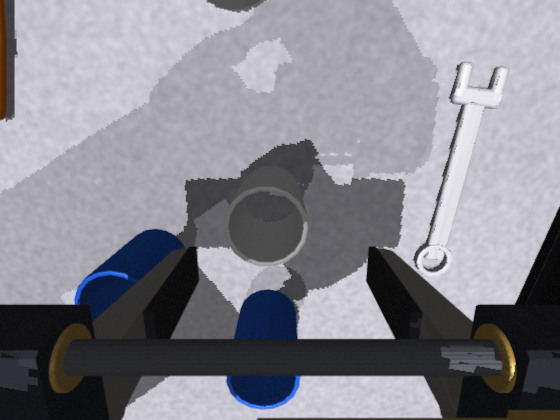

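The glass rim now sits between the fingers, centred near (268,225.5) and about 80 px across. The blue tubes are clear of the fingers.

Run:
```python
from h import *
np.set_printoptions(precision=4,suppress=True)
p=np.load("pics/w2_p.npy");st=dict(ee_pos=p[:3],ee_rot=p[3:])
im=cv2.imread("pics/w2.png")
for c in ((268,225.5),):
    G=plane("wrist",c,.085,st);print(G,np.linalg.norm(plane("wrist",(308,225.5),.085,st)-plane("wrist",(228,225.5),.085,st)))
    Rm=R.from_quat(st["ee_rot"]).as_matrix();print("tool delta mm",1e3*Rm.T@(np.r_[G[:2],.045]-p[:3]))
cv2.circle(im,(268,225),40,(0,0,255),1);cv2.imwrite("pics/w2fit.png",cv2.resize(im[170:280,210:320],(550,550)))
```

```text
[ 0.455  -0.2308  0.085 ] 0.050183199827041114
tool delta mm [ -9.6935 -11.2655  73.2471]
```

View pics/w2fit.png

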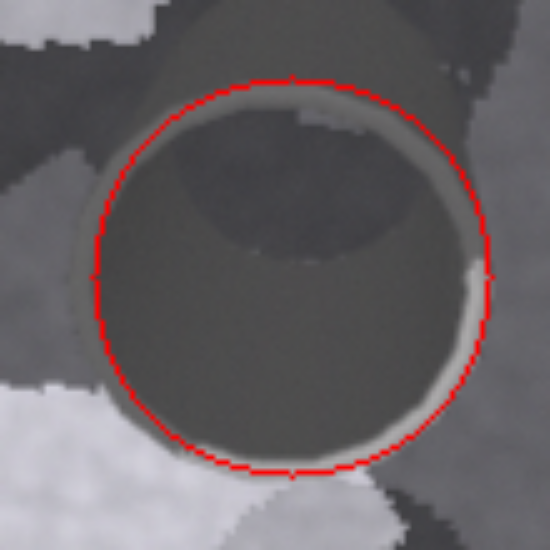

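Call:
{"fn": "jog_arm", "kwargs": {"moves": [[[100, -6, -6, 0, 0], [100, -5, -5, 0, 0], [100, -2, -2, 0, 0], [100, 0, 0, 10, 0], [100, 0, 0, 15, 0], [100, 0, 0, 15, 0], [100, 0, 0, 15, 0], [100, 0, 0, 10, 0], [100, 0, 0, 0, 0], [100, 0, 0, 0, 0]]]}}

```text
time_s: 3.25
ee_pos: [0.4592, -0.226, 0.0515]
ee_rot: [0.778, -0.628, 0.001, 0.002]
ft_force: [0.3, 0.2, 0.3]
grip_width: 0.998
```

```bash
python3 look.py w3
python3 - <<'E'
from h import *
st=robot.state();Rm=R.from_quat(st["ee_rot"]).as_matrix();print("tool delta mm",1e3*Rm.T@(np.r_[.4548,-.2299,.045]-st["ee_pos"]))
E
```

```text
3.25 [ 0.4592 -0.226   0.0515] [ 0.7778 -0.6285  0.0007  0.0018] 0.9975538818058023 [0.3257 0.2484 0.2847]
[[ 0.21   -0.9777 -0.0012]
 [-0.9777 -0.21   -0.0038]
 [ 0.0035  0.0019 -1.    ]]
glass est px [289.2511 303.2045] lantern [-807.1106 -396.7235]
tool delta mm [2.89472525 5.11403157 6.59589898]
```

View pics/w3.png

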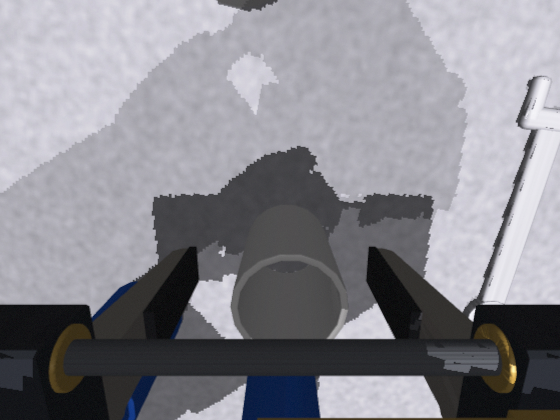

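The glass is between the fingers. The rim's centre column is about 289, against about 283 for the jaws, which agrees with the +3 mm computed. I'll correct and then close.

Call:
{"fn": "jog_arm", "kwargs": {"moves": [[[100, 2, 3, 3, 0], [100, 1, 3, 3, 0], [100, 0, 0, 0, 0], [90, 0, 0, 0, 0], [80, 0, 0, 0, 0], [75, 0, 0, 0, 0], [70, 0, 0, 0, 0], [68, 0, 0, 0, 0], [66, 0, 0, 0, 0], [66, 0, 0, 0, 0]]], "grip_force": 7}}

```text
time_s: 4.3
ee_pos: [0.4551, -0.2319, 0.0476]
ee_rot: [0.778, -0.628, 0.003, 0.002]
ft_force: [-0.8, 0.0, -0.1]
grip_width: 0.657
```

```bash
python3 look.py w4
```

```text
4.3 [ 0.4551 -0.2319  0.0476] [ 0.7778 -0.6285  0.0032  0.0019] 0.6574508092014582 [-0.7663  0.044  -0.1053]
[[ 0.2101 -0.9777  0.0026]
 [-0.9777 -0.2101 -0.007 ]
 [ 0.0074 -0.0011 -1.    ]]
glass est px [278.5491 297.0216] lantern [-884.9142 -444.0037]
```

View pics/w4.png

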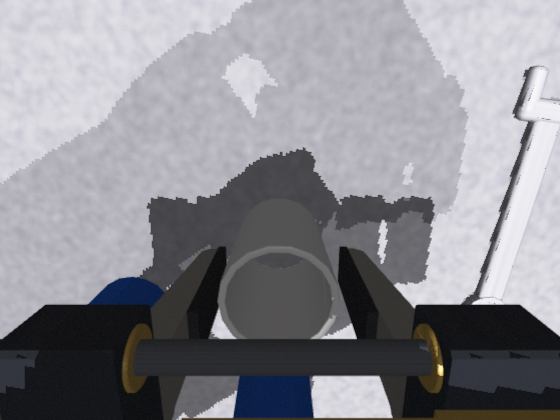

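Call:
{"fn": "jog_arm", "kwargs": {"moves": [[[64, -1, 0, 0, 0], [63, 0, 0, 0, 0], [62, 0, 0, 0, 0], [61, 0, 0, 0, 0], [60, 0, 0, 0, 0], [59, 0, 0, 0, 0], [58, 0, 0, 0, 0], [57, 0, 0, 0, 0], [55, 0, 0, 0, 0], [50, 0, 0, 0, 0]]], "grip_force": 7}}

```text
time_s: 5.35
ee_pos: [0.4547, -0.2305, 0.0475]
ee_rot: [0.778, -0.628, 0.003, 0.002]
ft_force: [0.2, -0.4, 0.4]
grip_width: 0.588
```

```bash
python3 look.py w5
```

```text
5.35 [ 0.4547 -0.2305  0.0475] [ 0.7778 -0.6285  0.0028  0.0017] 0.5877243648540038 [ 0.2316 -0.4108  0.4183]
[[ 0.21   -0.9777  0.0022]
 [-0.9777 -0.21   -0.0061]
 [ 0.0064 -0.0009 -1.    ]]
glass est px [281.9588 297.0628] lantern [-877.6443 -442.8346]
```

View pics/w5.png

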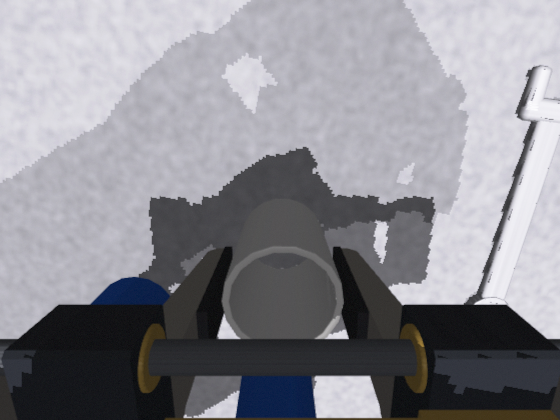

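The glass is gripped, with an opening of 0.588 (54.1 mm, matching the 54 mm diameter), and its base is at the TCP height minus 47.5 mm. Now I'll lift.

Call:
{"fn": "jog_arm", "kwargs": {"moves": [[[50, 0, 0, -3, 0], [50, 0, 0, -6, 0], [50, 0, 0, -12, 0], [50, 0, 0, -18, 0], [50, 0, 0, -20, 0], [50, 0, 0, -20, 0], [50, 0, 0, -20, 0], [50, 0, 0, -15, 0], [50, 0, 0, -6, 0], [50, 0, 0, 0, 0]]]}}

```text
time_s: 6.4
ee_pos: [0.4544, -0.2301, 0.1782]
ee_rot: [0.778, -0.628, 0.005, 0.002]
ft_force: [-0.5, -0.6, -0.9]
grip_width: 0.585
```

```bash
python3 look.py w6
```

```text
6.4 [ 0.4544 -0.2301  0.1782] [ 0.7778 -0.6285  0.0047  0.0021] 0.585164714750825 [-0.5027 -0.6027 -0.9331]
[[ 0.21   -0.9777  0.0047]
 [-0.9776 -0.21   -0.0092]
 [ 0.01   -0.0027 -0.9999]]
glass est px [281.1942 213.4529] lantern [-246.6848 -138.9029]
```

View pics/w6.png

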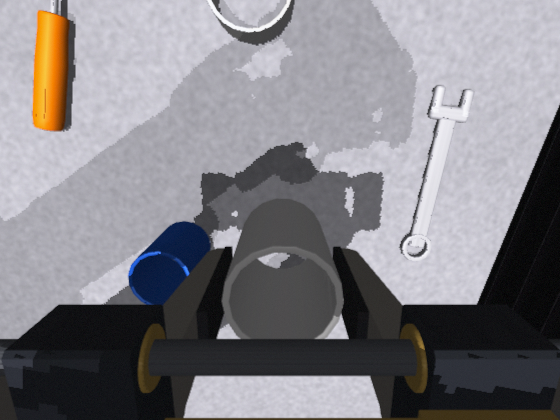

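The glass rose with the gripper and its image is unchanged. Next, carry it toward the lantern.

Call:
{"fn": "jog_arm", "kwargs": {"moves": [[[50, -8, -5, 0, 0], [50, -16, -11, 0, 0], [50, -25, -17, 0, 0], [50, -34, -23, 0, 0], [50, -40, -27, 0, 0], [50, -40, -27, 0, 0], [50, -40, -27, 0, 0], [50, -30, -20, 0, 0], [50, -18, -12, 0, 0], [50, -6, -4, 0, 0]]]}}

```text
time_s: 7.45
ee_pos: [0.5674, 0.0748, 0.1647]
ee_rot: [0.777, -0.63, -0.005, 0.005]
ft_force: [0.1, -1.6, -1.1]
grip_width: 0.585
```

```bash
python3 look.py w7
```

```text
7.45 [0.5674 0.0748 0.1647] [ 0.7767 -0.6298 -0.0046  0.0047] 0.585223065763989 [ 0.1032 -1.6167 -1.1096]
[[ 0.2066 -0.9783 -0.013 ]
 [-0.9784 -0.2066 -0.0014]
 [-0.0013  0.013  -0.9999]]
glass est px [584.8242 398.4319] lantern [179.5336 126.386 ]
```

View pics/w7.png

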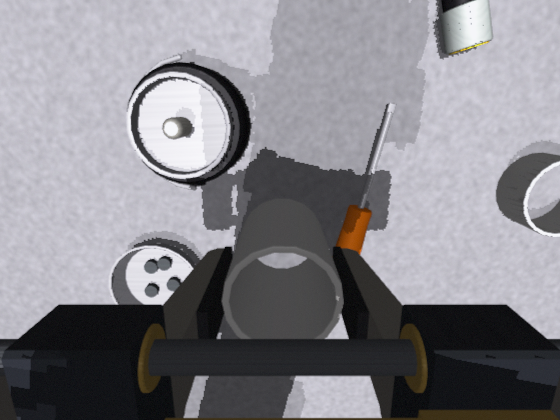

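The lantern is visible: its rim is centred near (181,127), against (179.5,126) predicted. I'll fit it.

Run:
```python
from h import *
np.set_printoptions(precision=4,suppress=True)
p=np.load("pics/w7_p.npy");st=dict(ee_pos=p[:3],ee_rot=p[3:])
im=cv2.imread("pics/w7.png");g=im[45:200,110:265]
K=cam("wrist",st)[0]
print("exp. rim outer dia px",np.ptp([proj("wrist",np.r_[.617+.041*np.cos(t),.168+.041*np.sin(t),.06],st) for t in np.linspace(0,6.28,90)],axis=0))
m=(cv2.cvtColor(g,cv2.COLOR_BGR2GRAY)>100).astype(np.uint8)*255
n,l,s,c=cv2.connectedComponentsWithStats(m);print(s)
k=l[82,40];cs=cv2.findContours((l==k).astype(np.uint8),cv2.RETR_EXTERNAL,cv2.CHAIN_APPROX_NONE)[0];cn=max(cs,key=len)
e=cv2.fitEllipse(cn);print(e,e[0][0]+110,e[0][1]+45)
L=plane("wrist",(e[0][0]+110,e[0][1]+45),.06,st);print(L, "post",plane("wrist",(173,127.5),.078,st))
v=cv2.cvtColor(m,cv2.COLOR_GRAY2BGR);o=g.copy();cv2.ellipse(o,e,(0,0,255),1);cv2.imwrite("pics/w7fit.png",cv2.resize(np.hstack([o,v]),(800,400)))
```

```text
exp. rim outer dia px [105.6173 108.5458]
[[   19    17   136   138  5724]
 [    0     0   155   155 18207]
 [  120   139     8    16    94]]
((67.71171569824219, 73.95986938476562), (147.4033203125, 179.8206024169922), 60.508018493652344) 177.7117156982422 118.95986938476562
[0.6223 0.1701 0.06  ] post [0.6171 0.1676 0.078 ]
```

View pics/w7fit.png

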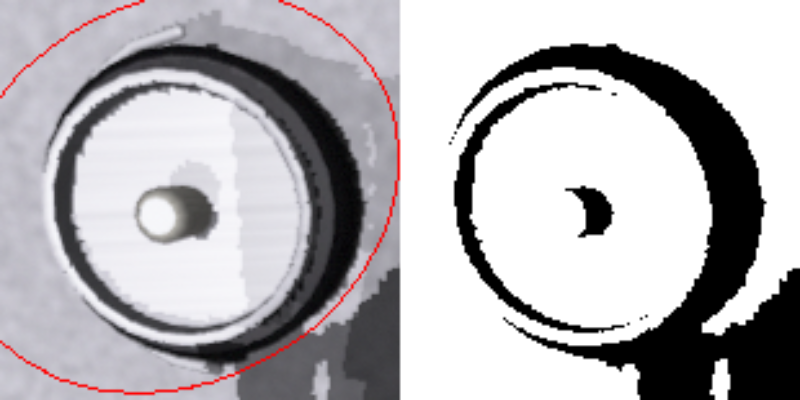

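The ellipse fit leaked into the background, so I discarded it. From the enlarged crop, the rim's outer edges run from 127 to 231 across and 72 to 179 down, giving a centre of (179.2,125.6). Its size of about 104×107 px agrees with the expected 106×108. The post top is at (172,127.6). Both give a lantern position of about (0.617,0.168), as triangulated.

Call:
{"fn": "jog_arm", "kwargs": {"moves": [[[50, -5, -4, 0, 0], [50, -10, -8, 0, 0], [50, -15, -13, 0, 0], [50, -16, -14, 0, 0], [50, -14, -12, 0, 0], [50, -9, -8, 0, 0], [50, -5, -4, 0, 0], [50, -2, -1, 0, 0], [50, 0, 0, 0, 0], [50, 0, 0, 0, 0]]]}}

```text
time_s: 8.5
ee_pos: [0.6157, 0.1606, 0.1617]
ee_rot: [0.773, -0.634, -0.006, 0.007]
ft_force: [-0.3, 1.0, -1.3]
grip_width: 0.586
```

```bash
python3 look.py w8
python3 - <<'E'
from h import *
np.set_printoptions(precision=4,suppress=True)
st=robot.state();Rm=R.from_quat(st["ee_rot"]).as_matrix()
print("tool delta mm",1e3*Rm.T@(np.r_[.617,.168,st["ee_pos"][2]]-st["ee_pos"]))
# expected held glass top rim px for glass on tool axis
P=[proj("wrist",st["ee_pos"]+Rm@np.r_[.027*np.cos(t),.027*np.sin(t),-.0375],st) for t in np.linspace(0,6.28,90)];print(np.min(P,0),np.max(P,0))
im=robot.camera("side");cv2.imwrite("pics/s8.png",im[:,:,::-1])
E
```

```text
8.5 [0.6157 0.1606 0.1617] [ 0.7733 -0.6339 -0.006   0.0066] 0.5861220748779328 [-0.2973  0.9573 -1.3145]
[[ 0.1962 -0.9804 -0.0176]
 [-0.9806 -0.1962 -0.0026]
 [-0.0009  0.0178 -0.9998]]
glass est px [650.2336 450.8859] lantern [274.8653 207.0648]
tool delta mm [-7.0726 -2.7532 -0.0427]
[222.1915 242.3427] [345.9917 352.6756]
```

View pics/w8.png

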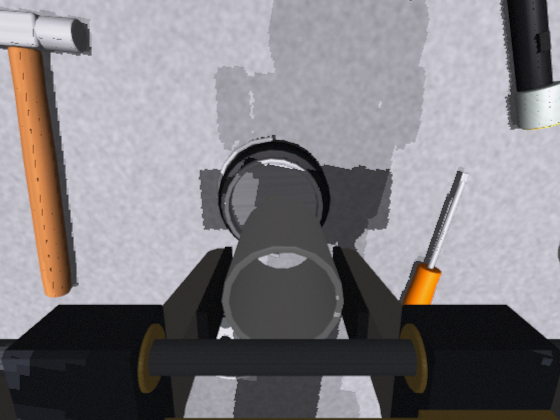

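View pics/s8.png

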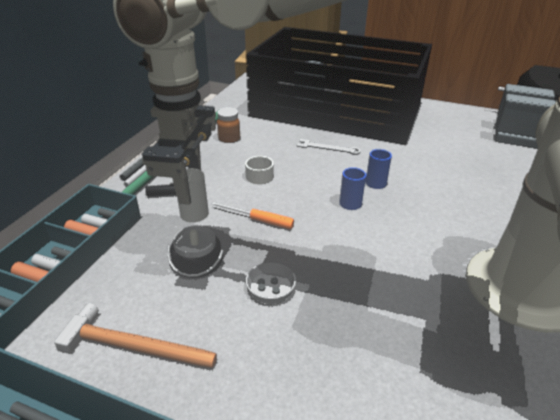

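The held rim is at columns 222–343 and rows from 245, as expected for a glass on the tool axis, to about 1 mm. The side view shows the glass upright above the lantern. I'll correct by (-7,-3) mm and descend part way.

Call:
{"fn": "jog_arm", "kwargs": {"moves": [[[50, -4, -2, 0, 0], [50, -4, -2, 0, 0], [50, -2, -1, 0, 0], [50, 0, 0, 4, 0], [50, 0, 0, 8, 0], [50, 0, 0, 9, 0], [50, 0, 0, 7, 0], [50, 0, 0, 4, 0], [50, 0, 0, 0, 0], [50, 0, 0, 0, 0]]]}}

```text
time_s: 9.6
ee_pos: [0.6171, 0.1714, 0.1254]
ee_rot: [0.773, -0.634, -0.007, 0.008]
ft_force: [-0.1, -0.2, -1.5]
grip_width: 0.584
```

```bash
cat > chk.py <<'E'
from h import *
import sys
np.set_printoptions(precision=4,suppress=True)
st=robot.state();Rm=R.from_quat(st["ee_rot"]).as_matrix()
b=st["ee_pos"]+Rm@np.r_[0,0,.0475]
print(st["time_s"],"glass base est",b,"tool delta mm",1e3*Rm.T@(np.r_[.617,.168,.048]-b),"tilt",Rm[2],"ft",st["ft_force"],st["grip_width"])
ims=[]
for n,(x,y) in (("scene",(330,110)),("side",(130,140))):
    im=robot.camera(n)[:,:,::-1];ims.append(cv2.resize(im[y:y+150,x:x+120],(400,500),interpolation=cv2.INTER_CUBIC))
cv2.imwrite(f"pics/{sys.argv[1]}.png",np.hstack(ims))
E
python3 chk.py c9
```

```text
9.6 glass base est [0.6161 0.1713 0.0779] tool delta mm [ 3.3896 -0.8234 29.9101] tilt [-0.0011  0.0203 -0.9998] ft [-0.1463 -0.189  -1.4578] 0.5838805087891196
```

View pics/c9.png

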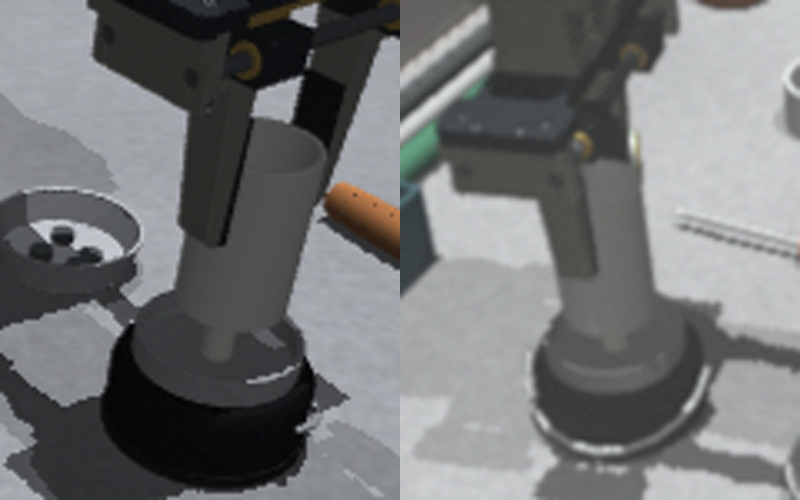

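The glass is centred over the post in both views, with its base near the height of the post top. I'll correct by +3 mm and descend, slowing near the floor.

Call:
{"fn": "jog_arm", "kwargs": {"moves": [[[50, 2, 0, 0, 0], [50, 1, -1, 0, 0], [50, 0, 0, 4, 0], [50, 0, 0, 5, 0], [50, 0, 0, 6, 0], [50, 0, 0, 5, 0], [50, 0, 0, 3, 0], [50, 0, 0, 0, 0], [50, 0, 0, 0, 0], [50, 0, 0, 0, 0]]]}}

```text
time_s: 10.7
ee_pos: [0.6189, 0.1684, 0.1012]
ee_rot: [0.773, -0.634, -0.006, 0.007]
ft_force: [0.3, -0.5, -1.0]
grip_width: 0.588
```

```bash
python3 chk.py c10
```

```text
10.7 glass base est [0.618  0.1683 0.0537] tool delta mm [0.0619 0.8962 5.7193] tilt [-0.0009  0.0188 -0.9998] ft [ 0.2862 -0.4686 -1.0055] 0.5876639958807187
```

View pics/c10.png

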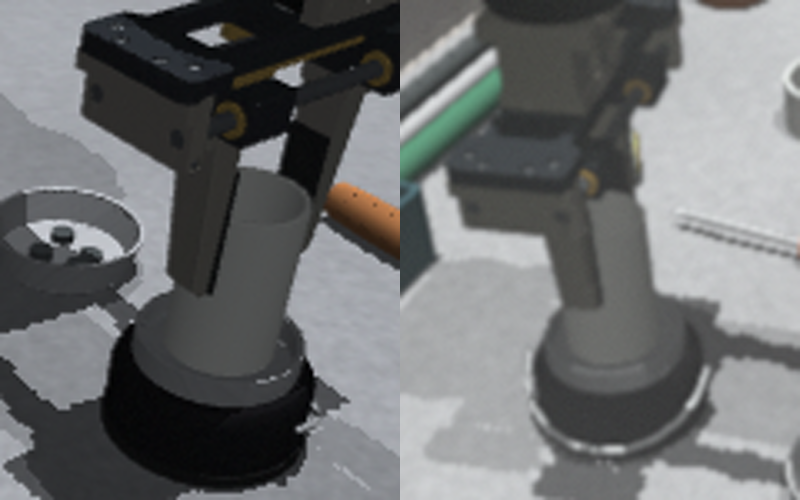

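Call:
{"fn": "jog_arm", "kwargs": {"moves": [[[50, 0, 0, 1, 0], [50, 0, 0, 1, 0], [50, 0, 0, 1, 0], [50, 0, 0, 1, 0], [50, 0, 0, 0, 0], [50, 0, 0, 0, 0], [50, 0, 0, 0, 0], [50, 0, 0, 0, 0], [50, 0, 0, 0, 0], [50, 0, 0, 0, 0]]]}}

```text
time_s: 11.8
ee_pos: [0.6194, 0.1684, 0.0977]
ee_rot: [0.773, -0.634, -0.006, 0.006]
ft_force: [0.1, -0.2, -0.5]
grip_width: 0.587
```

```bash
python3 chk.py c11
```

```text
11.8 glass base est [0.6186 0.1683 0.0502] tool delta mm [-0.0179  1.5419  2.2306] tilt [-0.0007  0.0173 -0.9999] ft [ 0.0977 -0.2397 -0.5333] 0.5871620944456998
```

Call:
{"fn": "jog_arm", "kwargs": {"moves": [[[50, 0, 1, 0, 0], [50, 0, 0, 0.7, 0], [50, 0, 0, 0, 0], [50, 0, 0, 0.7, 0], [50, 0, 0, 0, 0], [50, 0, 0, 0, 0], [50, 0, 0, 0, 0], [50, 0, 0, 0, 0], [50, 0, 0, 0, 0], [50, 0, 0, 0, 0]]]}}

```text
time_s: 12.9
ee_pos: [0.6183, 0.1682, 0.0962]
ee_rot: [0.773, -0.634, -0.006, 0.006]
ft_force: [0.3, -0.4, -0.9]
grip_width: 0.585
```

```bash
python3 chk.py c12
```

```text
12.9 glass base est [0.6174 0.168  0.0487] tool delta mm [-0.0522  0.4298  0.6775] tilt [-0.0007  0.0173 -0.9999] ft [ 0.3107 -0.3848 -0.9103] 0.5850987777573358
```

View pics/c12.png

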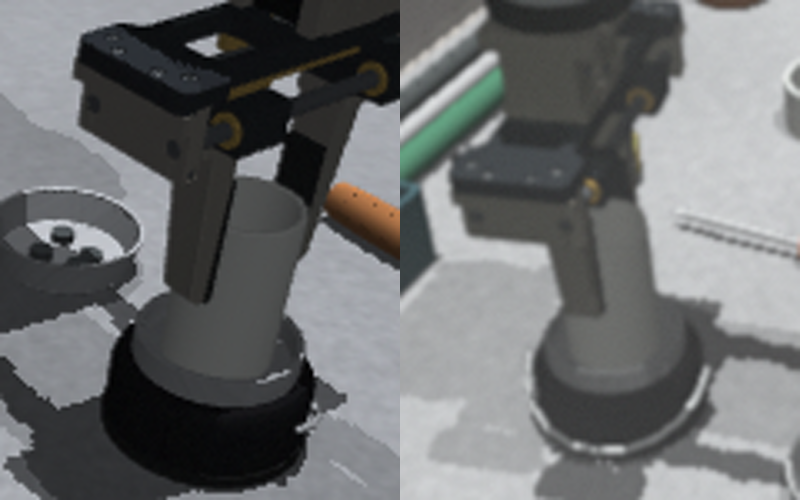

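The glass is inside the rim and no contact shows in the force yet. I'll continue in sub-millimetre rows.

Call:
{"fn": "jog_arm", "kwargs": {"moves": [[[50, 0, 0, 0.7, 0], [50, 0, 0, 0, 0], [50, 0, 0, 0.6, 0], [50, 0, 0, 0, 0], [50, 0, 0, 0, 0], [50, 0, 0, 0, 0], [50, 0, 0, 0, 0], [50, 0, 0, 0, 0], [50, 0, 0, 0, 0], [50, 0, 0, 0, 0]]]}}

```text
time_s: 14.0
ee_pos: [0.6187, 0.1682, 0.0959]
ee_rot: [0.773, -0.634, -0.005, 0.006]
ft_force: [-0.3, 0.4, -0.1]
grip_width: 0.589
```

```bash
python3 chk.py c13
```

```text
14.0 glass base est [0.6179 0.1681 0.0484] tool delta mm [-0.0704  0.8925  0.4537] tilt [-0.0005  0.0163 -0.9999] ft [-0.2864  0.4443 -0.062 ] 0.589429806995852
```

Call:
{"fn": "jog_arm", "kwargs": {"moves": [[[50, 0, 0, 0.7, 0], [50, 0, 0, 0, 0], [50, 0, 0, 0.7, 0], [50, 0, 0, 0, 0], [50, 0, 0, 0, 0], [50, 0, 0, 0, 0], [50, 0, 0, 0, 0], [50, 0, 0, 0, 0], [50, 0, 0, 0, 0], [50, 0, 0, 0, 0]]]}}

```text
time_s: 15.1
ee_pos: [0.619, 0.1684, 0.0958]
ee_rot: [0.773, -0.634, -0.005, 0.006]
ft_force: [-1.2, 0.5, 2.0]
grip_width: 0.588
```

```bash
python3 chk.py c14
```

```text
15.1 glass base est [0.6183 0.1683 0.0483] tool delta mm [0.0538 1.319  0.3445] tilt [-0.0006  0.0153 -0.9999] ft [-1.1748  0.47    2.0256] 0.5878419642906857
```

The glass is in contact: z has stopped at 0.0958 and the force has risen to +2 N. I'll release gradually.

Call:
{"fn": "jog_arm", "kwargs": {"moves": [[[59, 0, 0, 0, 0], [60, 0, 0, 0, 0], [62, 0, 0, 0, 0], [64, 0, 0, 0, 0], [68, 0, 0, 0, 0], [72, 0, 0, 0, 0], [78, 0, 0, 0, 0], [84, 0, 0, 0, 0], [90, 0, 0, 0, 0], [95, 0, 0, 0, 0]]]}}

```text
time_s: 16.2
ee_pos: [0.619, 0.1683, 0.0945]
ee_rot: [0.773, -0.634, -0.005, 0.006]
ft_force: [0.2, 0.0, -0.1]
grip_width: 0.947
```

```bash
python3 chk.py c15;python3 look.py w15
```

```text
16.2 glass base est [0.6183 0.1681 0.047 ] tool delta mm [-0.1109  1.3094 -0.9783] tilt [-0.0005  0.0154 -0.9999] ft [ 0.2212  0.0498 -0.0589] 0.9471056780475714
16.3 [0.619  0.1682 0.0945] [ 0.773  -0.6344 -0.0051  0.0058] 0.9501383630667647 [-0.1286 -0.1939  0.4173]
[[ 0.1951 -0.9807 -0.0152]
 [-0.9808 -0.1951 -0.0025]
 [-0.0005  0.0154 -0.9999]]
glass est px [748.2245 539.6763] lantern [283.2929 243.4848]
```

View pics/c15.png

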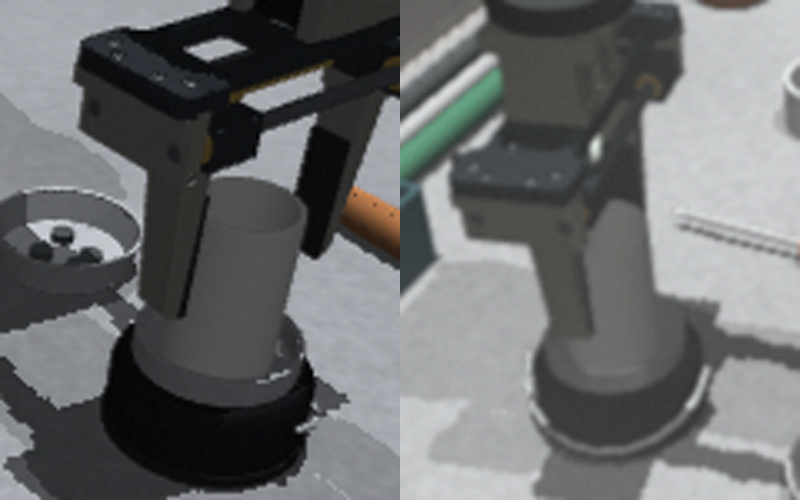

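View pics/w15.png

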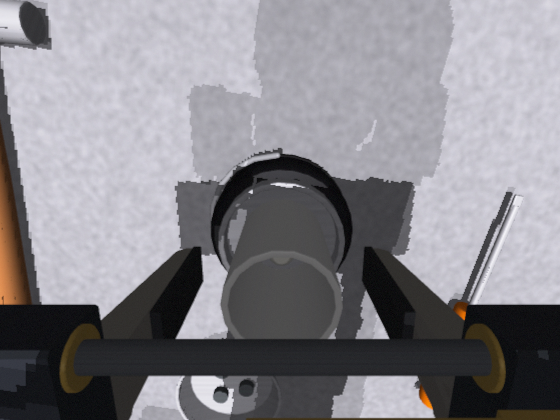

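The glass is standing free with a gap to each finger. Now straight up.

Call:
{"fn": "jog_arm", "kwargs": {"moves": [[[100, 0, 0, 0, 0], [100, 0, 0, -5, 0], [100, 0, 0, -12, 0], [100, 0, 0, -20, 0], [100, 0, 0, -25, 0], [100, 0, 0, -25, 0], [100, 0, 0, -25, 0], [100, 0, 0, -15, 0], [100, 0, 0, -5, 0], [100, 0, 0, 0, 0]]]}}

```text
time_s: 17.35
ee_pos: [0.6218, 0.1687, 0.239]
ee_rot: [0.773, -0.634, -0.003, 0.004]
ft_force: [-1.1, -0.5, -0.0]
grip_width: 0.998
```

```bash
python3 chk.py c16;python3 look.py w16
```

```text
17.35 glass base est [0.6214 0.1686 0.1915] tool delta mm [ -0.2371   2.9849 143.5531] tilt [ 0.0001  0.01   -0.9999] ft [-1.1428 -0.5052 -0.0478] 0.9983622372301492
17.45 [0.6212 0.1687 0.2373] [ 0.7731 -0.6343 -0.004   0.0048] 1.002955434536153 [-0.3332 -0.0873 -0.7992]
[[ 0.1953 -0.9807 -0.0124]
 [-0.9807 -0.1953 -0.0023]
 [-0.0002  0.0126 -0.9999]]
glass est px [588.449  394.3142] lantern [282.9118 194.1427]
```

View pics/c16.png

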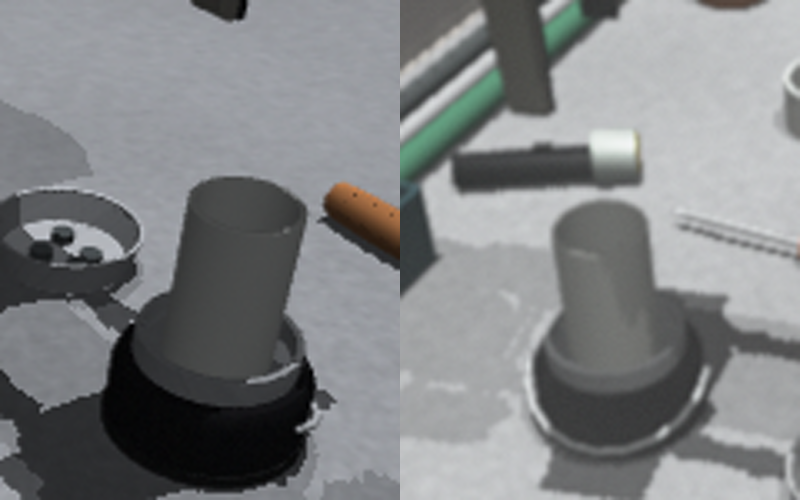

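View pics/w16.png

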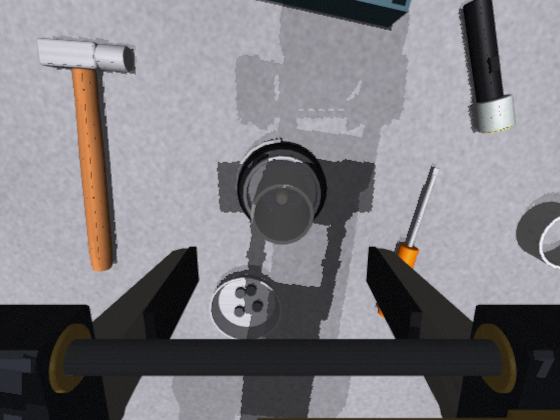

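The glass stands free in the rim, with the post visible through it at (283,199) in the wrist view. The gripper is clear. As a final check I'll measure the top rim at its expected height of 0.133 m, and check the bystanders.

Run:
```python
from h import *
np.set_printoptions(precision=4,suppress=True)
p=np.load("pics/w16_p.npy");st=dict(ee_pos=p[:3],ee_rot=p[3:])
print(plane("scene",(404.1,172.4),.133),plane("side",(190,209.3),.133),plane("wrist",(282.5,211.5),.133,st),tri({"scene":(404.1,172.4),"side":(190,209.3)}))
for n in ("scene","side"):
    a=cv2.imread(f"pics/{n}0.png");b=robot.camera(n)[:,:,::-1];cv2.imwrite(f"pics/{n}_end.png",b)
    for k,(x,y,w,h) in {"scene":{"short":(165,255,62,62),"dish":(322,162,55,38)},"side":{"short":(242,154,36,32),"dish":(243,260,56,46)}}[n].items():
        A=cv2.Canny(a[y:y+h,x:x+w],50,120).astype(np.float32);B=cv2.Canny(np.ascontiguousarray(b[y:y+h,x:x+w]),50,120).astype(np.float32)
        print(n,k,"shift px",cv2.phaseCorrelate(A,B))
```

```text
[0.6223 0.1649 0.133 ] [0.6152 0.17   0.133 ] [0.6197 0.169  0.133 ] [0.6178 0.1677 0.1303]
scene short shift px ((0.0038642053994450976, 0.016645327958265455), 1.001122527755797)
scene dish shift px ((-0.5452776006992046, 0.04520339269761564), 0.5282353899876276)
side short shift px ((0.13371042075224082, -0.032133159649941234), 1.002595244596402)
side dish shift px ((-0.18576459771376008, -0.20420327896605173), 0.5440156357155905)
```

```bash
python3 -c "
from bench import robot
print(robot.close_job())"
```

```text
the job is handed in; nothing more can be done
None
```

The tall white glass now stands upright inside the lantern's rim, around the lamp post, and the job is handed in after about 17.5 s. I gripped it with the force set to 7 N (measured opening 54.1 mm), lowered it in sub-millimetre steps until about 2 N of contact showed, then released it and raised the gripper clear.

**Glass position:** the scene and side views together put its top rim at (0.618, 0.168), against the lantern's axis at (0.617, 0.168). The measured height was 0.130 m, where 0.133 m was expected. The triangulated lantern rim read about 3 mm low in the same way.

**Disagreements between views:** taken singly, the three cameras spread about 7 mm in x and 5 mm in y. That puts the glass within about 6 mm of the axis, inside the 13 mm allowed. An automatic ellipse fit of the lantern failed, so I used edges read from the enlarged picture, which agreed with the triangulated position.

**Bystanders:** the short glass shifted by 0.15 px or less and the dish by 0.6 px or less in the pictures, so neither was disturbed. The dish match was weaker than the short glass's, probably because of changed shadows.

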